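# Tuck the splash guard under the rinse tray's cover and hold it down

### The job

Pick up the L-shaped aluminium splash guard, carry it to the steel rinse tray and slide the free edge of its flat foot about 20 mm under the front edge of the tray's hinged cover plate, centred and square, without lifting the cover. Then press the guard down flat so that the rubber seal under its foot is squeezed about 5 mm, and finish while still holding it pressed there; leave the pitcher, bowl and glass where they stand.

Things in the scene. Friction and masses are not known exactly. Their poses are not given: they have to be found in the camera images.
- guard: Splash guard, plain aluminium L section, 0.2-0.33 kg, standing loose on its foot. Foot: plate 4 mm thick, 140 mm long (y), from x = -5 mm to its free edge at x = +70 mm. Upstand: 8 mm thick (x +-4 mm), 140 mm long, top 56 mm above the underside; grip it across its thickness (along x). Origin: on the underside, below the middle of the upstand; x towards the foot's free edge, z up.
- edge_left (a point): The +y corner of the foot's free edge, at (70, 70, 2) mm in the guard's frame, mid-thickness.
- edge_right (a point): The -y corner of the foot's free edge, at (70, -70, 2) mm in the guard's frame, mid-thickness.
- tray: Fixed steel rinse tray, 215 x 220 mm. Origin: at table height, straight below the middle of the cover's front edge; x from the front (open) side towards the cover's hinge, y along the cover's front edge, z up. Base 12 mm thick, x -75 to +140 mm, y +-110 mm. Under the cover are side walls (inner faces y +-100 mm, from x = +20 mm back) and a back wall at x = +130 mm.
- home (a point): Fixed point of the tray where the guard's origin comes with 20 mm of the foot tucked and the foot just resting on the unsqueezed seal: (-50, 0, 24) mm in the tray's frame. There the guard's x, y and z axes match the tray's.
- seal (a joint): Black rubber seal on the tray, x -60 to +30 mm, y +-75 mm in the tray's frame, top at z = 24 mm when free. Value: how far it is squeezed straight down, m: 0 free, 0.008 hard stop. Springy: starts at about 1 N, then 2 N per mm; the guard's weight alone squeezes it under 2 mm.
- cover (a joint): Steel cover plate with dark slots, 0.35 kg, x 0 to +137 mm, y +-110 mm in the tray's frame, underside z = 36 mm, top z = 40 mm: a 12 mm gap above the free seal for the 4 mm foot. Free hinge on its far edge. Value: angle, rad, 0 lying shut, grows as the front edge lifts.
- pitcher: Bystander: steel pitcher with a handle, 90 mm across, 110 mm high; origin under its centre.
- bowl: Bystander: steel bowl, 120 mm across, 60 mm high; origin under its centre.
- glass: Bystander: cupping glass, 76 mm across, 85 mm high; origin under its centre.
There are look-alikes about, which are no part of the job. What is meant by the guard is not green or red, and is the smaller of those in its own colour.

How it is judged:
On the way, in this order (a step that is already met when the one before it is completed fails the run):
1. the guard is lifted clear of the table, upright (height (world z) of guard above 0.02 m and contact force between guard and table below 0.05 N and angle between guard's own z axis and vertical below 0.3 rad), for 0.2 s.
2. the foot's free edge is under the cover, which lies shut (x of edge_left in the frame of tray between 0.01 and 0.032 m and x of edge_right in the frame of tray between 0.01 and 0.032 m and y of guard in the frame of tray between -0.015 and 0.015 m and z of each of edge_left, edge_right in the frame of tray below 0.036 m and y of edge_left in the frame of tray above 0 m and value of joint cover below 0.035 rad), for 0.2 s.
At the end, for the whole second after the job is handed in: Foot edge 10 to 32 mm under the shut cover (lifted under 0.035 rad), guard centred within 15 mm, square within 0.1 rad, flat within 0.07 rad, still, and held by the fingers so that the seal is squeezed more than 3 mm (over 4 N) (all of step 2 and value of joint seal above 0.003 m and angle between guard's own z axis and vertical below 0.07 rad and angle between the x axis of guard and the x axis of tray, either way round below 0.1 rad and contact force between the fingers and guard above 2 N and contact force between guard and seal above 4 N and linear speed of guard below 0.01 m/s); the arm keeps its last pose, push and grip.
It fails at once if the cover plate is lifted (over 0.06 rad, 8 mm at its front edge) (value of joint cover above 0.06 rad).
It fails at once if the steel pitcher is pushed or tipped (distance of pitcher from where it was at the start of the episode above 0.02 m or angle between pitcher's own z axis and vertical above 0.2 rad).
It fails at once if the steel bowl is pushed or tipped (distance of bowl from where it was at the start of the episode above 0.02 m or angle between bowl's own z axis and vertical above 0.2 rad).
It fails at once if the cupping glass is pushed or tipped (distance of glass from where it was at the start of the episode above 0.02 m or angle between glass's own z axis and vertical above 0.2 rad).
It also fails if it takes over 45 s, if anything falls off the work surface, if the arm or the gripper's body presses on something with over 40 N, if the wrist force passes 120 N, or if a joint passes its speed limit or range.

### The arm

A 6-joint arm with a two-finger parallel gripper is mounted at the origin on the work surface. World frame = base frame: x ahead of the robot, y to its left, z up, the work surface at z = 0. Lengths are in m, angles in rad, forces in N, time in s.
With the tool pointing down it reaches from about 0.35 to 0.8 m from the base axis. Payload 7.3 kg.
Tool frame: the origin (TCP) lies between the finger pads; the fingertips stand 25 mm ahead of it and the grasp point (between the pads) lies 6 mm ahead of it (r.tip_extent is the distance from the TCP to the fingertips, in m); z points along the fingers, y is the direction in which the jaws open and shut (so a half turn about z gives the same grasp; the last joint's range is limited). The gripper opens to 85 mm and grips with 20 to 120 N. Pads are 22 mm wide; open, the fingers measure 114 mm over their backs; the gripper's body (76 mm by 85 mm) begins 54 mm behind the grasp point. The pads swing forward as they close: fully open they stand 13 mm farther back than shut.
Start: joints at [1.159, 0.342, 1.524, -0, 1.275, -0.146], TCP at [0.138, 0.507, 0.256] pointing down, gripper open.
Joint ranges: [-2.53, 2.53], [-0.77, 2.02], [0.04, 2.7], [-1, 4.14], [0.28, 2.66], [-3.11, 3.11]. Speed limits (rad/s): [2.57, 2.57, 3.14, 3.14, 3.14, 3.14].

### API

Orientations are given as a unit quaternion [x, y, z, w].
In Python, from workcell import r, command_gripper, optics gives the robot as it stands. The module is installed in compiled form; this text tells all that it offers. Calls block until the motion is done:
- r.reach(position, orientation): joint-space move of the TCP to a pose.
- r.move_straight(position, orientation=None, speed=0.15, max_force=None): straight line of the TCP; orientation=None keeps the orientation; speed is the mean speed in m/s. With max_force (N) it stops when the force on the tool has changed by that much, and returns True; else False.
- r.movej(angles): joint-space move.
- command_gripper(opening, force=None): finger opening in m; force is the grip in N (None keeps the last); returns when the fingers have stopped.
- r.hold(seconds).
- r.solve_ik(position, orientation): joint angles nearest the present ones, or None.
- r.read_state(): the state.
- optics.get_image(name): name is "scene" or "top"; returns (picture, depth): 420x560x3 uint8, red, green, blue; 420x560 float32, m along the optical axis (not along the pixel's ray), 0 where there is no reading.
- optics.camera_model(name): a dict with "K" (3x3 intrinsics, pixels), "R" (3x3) and "t" (3): a world point X has camera coordinates R X + t. Camera axes: x right, y down, z forward; pixel columns grow to the right and rows downward; lengths in m; the calibration is good to about 2 mm. A picture is of the moment at which its call begins. camera_model takes no time and is no camera call.
A pose or a line that the arm cannot do raises r.PlanningError and nothing moves.
- r.finish_job(): hands the job in, once; it reports no verdict.
The state is a dict: "time_s": time; "joint_positions": joint angles; "dq": joint speeds; "tau": joint torques, N m; "eef_pos": TCP position; "eef_rot": TCP orientation; "contact_force": force on the tool from outside, world axes, zero at the start; "torque": the same for the moment, N m; "grip_width": finger opening in m.
Only numpy, scipy, OpenCV 4.12 (cv2) and the standard library are available. Lean on these libraries where they do the work, as an engineer would, in place of code of your own. Each camera call takes 0.05 s, during which the arm holds its last target. There are 200 camera calls.

## Working session

There is one attempt and no reset: what is moved stays moved. The work goes in short steps, each a Python script; the robot and the scene stay as the last script left them, time stands still between calls to the robot, and variables do not carry over. Pictures are saved under pics/ and viewed, about 8 in all and at most 12, crops included, and the job is handed in when it is done.

```bash
mkdir -p pics; python3 - <<'E'
from workcell import r, optics
import cv2, numpy as np
for n in("top","scene"):
    p,d=optics.get_image(n); np.savez(f"{n}0.npz",p=p,d=d,**optics.camera_model(n))
    cv2.imwrite(f"pics/{n}0.png",cv2.resize(p[:,:,::-1],(800,600)))
    c=optics.camera_model(n); print(n,c["K"].round(1).tolist(),(-c["R"].T@c["t"]).round(3))
E
```

```text
top [[387.7, 0.0, 276.7], [0.0, 387.7, 205.8], [0.0, 0.0, 1.0]] [2.990e-01 1.000e-03 1.353e+00]
scene [[449.8, 0.0, 279.0], [0.0, 449.8, 209.6], [0.0, 0.0, 1.0]] [1.366 0.21  1.079]
```

View pics/top0.png

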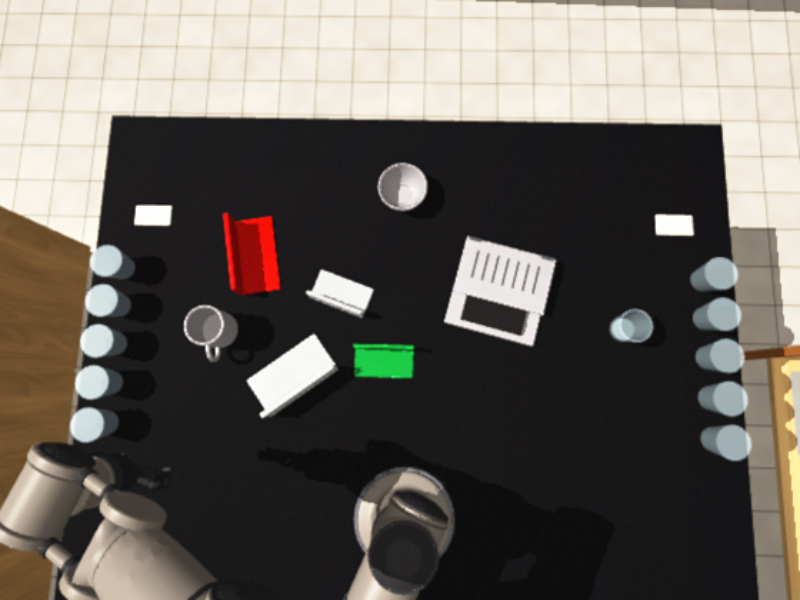

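View pics/scene0.png

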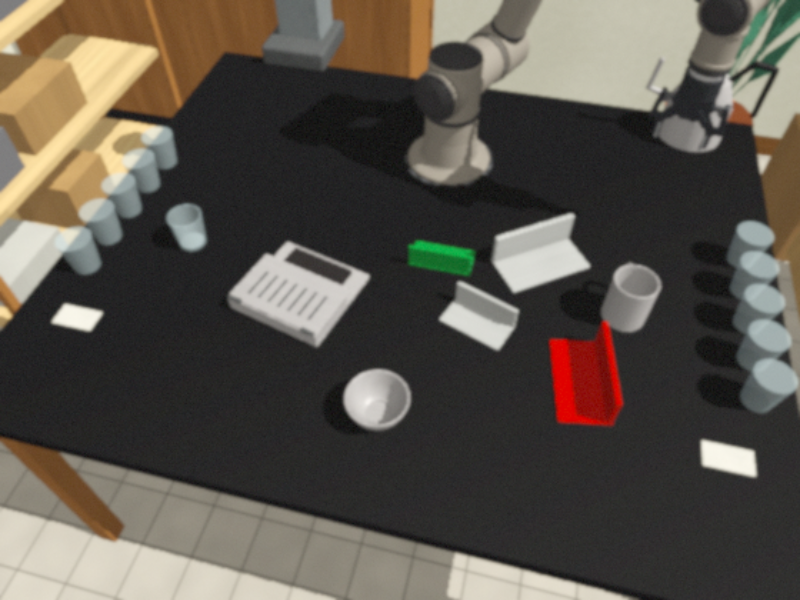

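The lookalikes, in top-view 800-px coordinates, are red at (250,253), green at (383,361), large white at (291,375) and small white at (340,292). The guard is the small white one, since it is aluminium-coloured and the smaller of the two. The tray is at (500,290) with its open front towards the robot. The pitcher is at (210,327), the bowl at (403,187) and the glass at (632,325).

```bash
cat > h.py <<'E'
import numpy as np, cv2
def cloud(f):
    z=np.load(f); p,d,K,R,t=z["p"],z["d"],z["K"],z["R"],z["t"]
    v,u=np.mgrid[:d.shape[0],:d.shape[1]]
    c=np.stack([(u-K[0,2])/K[0,0]*d,(v-K[1,2])/K[1,1]*d,d],-1)
    w=(c-t)@R; w[d==0]=np.nan
    return p,w,(K,R,t)
def ray(cam,uv,z):
    K,R,t=cam; uv=np.atleast_2d(uv).astype(float)
    d=np.c_[(uv-K[:2,2])/[K[0,0],K[1,1]],np.ones(len(uv))]@R; o=-R.T@t
    return o+d*((z-o[2])/d[:,2])[:,None]
def blob(p,seed,thr=80):
    m=(p.max(2)>thr).astype(np.uint8); n,l=cv2.connectedComponents(m); return l==l[seed[1],seed[0]]
E
python3 - <<'E'
from h import *
S=560/800
for n,seeds in(("top",dict(guard=(340,285),tray=(505,300),bowl=(403,190),glass=(640,325),big=(291,375),pitch=(228,330))),("scene",dict(guard=(475,320),tray=(300,310),big=(540,265)))):
    p,w,cam=cloud(n+"0.npz")
    for k,s in seeds.items():
        m=blob(p,(int(s[0]*S),int(s[1]*S)))
        P=w[m]; P=P[np.isfinite(P[:,0])]
        q=np.column_stack(np.nonzero(m))[:,::-1].astype(np.float32)
        (c,sz,a)=cv2.minAreaRect(P[:,:2].astype(np.float32)*1000)
        ap=cv2.approxPolyDP(cv2.convexHull(q),3,True)[:,0]
        print(n,k,m.sum(),"rect mm",np.round(c),np.round(sz),round(a,1),"z",np.percentile(P[:,2],[2,20,50,80,98]).round(3),"hull",ap.astype(int).tolist() if k in("guard","tray","big") else "")
    b=dict(top=(195,170,300,250),scene=(150,140,420,260))[n]
    c=p[b[1]:b[3],b[0]:b[2],::-1]; 
    cr=cv2.resize(c,None,fx=560/c.shape[1],fy=560/c.shape[1],interpolation=cv2.INTER_CUBIC)
    cv2.imwrite(f"c_{n}.png",cr)
a,b=cv2.imread("c_top.png"),cv2.imread("c_scene.png")
a=a[:,:560];v=np.vstack([a,b]); cv2.imwrite("pics/crop.png",cv2.resize(v,None,fx=600/v.shape[0],fy=600/v.shape[0])); print(v.shape)
E
```

```text
top guard 914 rect mm [530. 174.] [156.  81.] 69.9 z [-0.002  0.002  0.005  0.009  0.059] hull [[261, 202], [252, 222], [214, 205], [225, 188]]
top tray 3424 rect mm [ 544. -225.] [232. 230.] 75.6 z [0.    0.015 0.039 0.042 0.046] hull [[389, 182], [372, 242], [311, 225], [327, 165]]
top bowl 933 rect mm [801.  25.] [146. 125.] 0.6 z [-0.001  0.008  0.024  0.051  0.062] hull 
top glass 562 rect mm [ 458. -538.] [ 74. 117.] 8.6 z [-0.001  0.008  0.046  0.079  0.088] hull 
top big 1847 rect mm [320. 288.] [110. 218.] 36.1 z [-0.001  0.004  0.007  0.012  0.081] hull [[235, 257], [184, 292], [172, 266], [219, 233]]
top pitch 943 rect mm [426. 494.] [138. 121.] 65.9 z [-0.     0.007  0.051  0.096  0.112] hull 
scene guard 1634 rect mm [502. 165.] [171. 132.] 70.1 z [-0.003  0.002  0.005  0.032  0.057] hull [[363, 216], [361, 228], [349, 245], [307, 224], [320, 196]]
scene tray 3994 rect mm [ 528. -234.] [262. 234.] 76.2 z [-0.001  0.014  0.038  0.041  0.044] hull [[259, 193], [223, 242], [160, 212], [160, 204], [175, 187], [201, 168]]
scene big 2537 rect mm [280. 283.] [188. 265.] 35.4 z [-0.002  0.004  0.007  0.047  0.08 ] hull [[413, 187], [359, 205], [344, 184], [346, 165], [401, 149]]
(676, 560, 3)
```

View pics/crop.png

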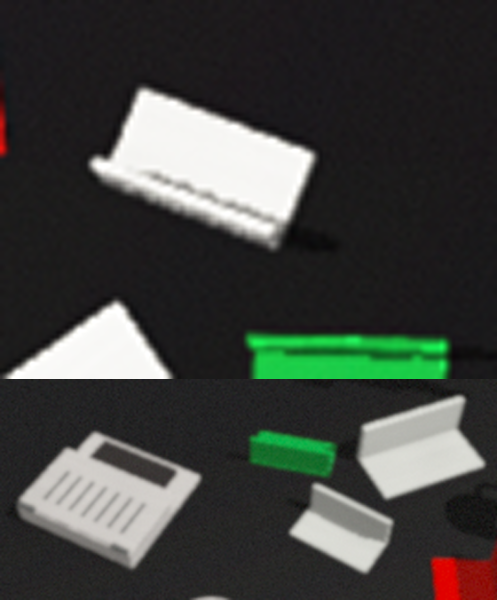

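The crop confirms the small plain L at top px (238,204) is the guard, with its foot pointing away from the robot. Next I compute the poses from the corners in both views.

```bash
python3 - <<'E'
from h import *
T=cloud("top0.npz")[2]; Sc=cloud("scene0.npz")[2]
def rep(n,a,b): # a=+y end, b=-y end
    d=a-b; print(n,a[:2].round(4),b[:2].round(4),"mid",((a+b)/2)[:2].round(4),"len",np.linalg.norm(d).round(4),"yaw x-axis deg",np.degrees(np.arctan2(-d[0],d[1])).round(2))
rep("G edge top",*ray(T,[(225,188),(261,202)],.004))
rep("G edge scn",*ray(Sc,[(349,245),(307,224)],.002))
rep("G ups top",*ray(T,[(214,205),(252,222)],.055))
rep("G ups scn",*ray(Sc,[(363,216),(320,196)],.056))
rep("T back top",*ray(T,[(327,165),(389,182)],.04))
rep("T front top",*ray(T,[(311,225),(372,242)],.012))
p,w,_=cloud("top0.npz")
# cover cloud rect, sub-pixel check by depth
for n in("top","scene"):
    p,w,_=cloud(n+"0.npz")
    m=(abs(w[...,0]-.54)<.17)&(abs(w[...,1]+.23)<.17)
    from scipy import ndimage
    z=ndimage.median_filter(w[...,2],3)
    m1=m&(z>.03)&(z<.05)&(p.max(2)>80); m1=ndimage.binary_opening(m1)
    c,s,a=cv2.minAreaRect(w[m1][:,:2].astype(np.float32)*1000); print(n,"cover",np.round(c,1),np.round(s,1),round(a,2),cv2.boxPoints((c,s,a)).round(0).tolist(), "mean",w[m1].mean(0).round(4))
    # seal (dark) blob
    dk=m&(p.max(2)<80)&(z>.017)
    dk=ndimage.binary_opening(dk); l,k=ndimage.label(dk)
    if k:
        b=1+np.argmax(np.bincount(l.ravel())[1:]); q=w[l==b]
        c,s,a=cv2.minAreaRect(q[:,:2].astype(np.float32)*1000); print(n,"seal",np.round(c,1),np.round(s,1),round(a,2),q.mean(0).round(4))
E
```

```text
G edge top [0.5875 0.2199] [0.5395 0.0897] mid [0.5635 0.1548] len 0.1387 yaw x-axis deg -20.25
G edge scn [0.5867 0.2238] [0.5412 0.0893] mid [0.564  0.1565] len 0.142 yaw x-axis deg -18.71
G ups top [0.5166 0.2464] [0.4611 0.1146] mid [0.4889 0.1805] len 0.143 yaw x-axis deg -22.83
G ups scn [0.5138 0.2473] [0.4685 0.1114] mid [0.4911 0.1793] len 0.1433 yaw x-axis deg -18.45
T back top [ 0.669 -0.139] [ 0.6124 -0.3526] mid [ 0.6407 -0.2458] len 0.221 yaw x-axis deg -14.83
T front top [ 0.4606 -0.0872] [ 0.4064 -0.2971] mid [ 0.4335 -0.1922] len 0.2168 yaw x-axis deg -14.46
top cover [ 580.8 -228.7] [220.3 152. ] 75.61 [[480.0, -316.0], [627.0, -354.0], [682.0, -141.0], [535.0, -103.0]] mean [ 0.5743 -0.2278  0.0402]
top seal [ 478.4 -204. ] [146.8  59.7] 76.02 [ 0.4782 -0.2045  0.0241]
scene cover [ 569.  -226.6] [223.5 156. ] 75.82 [[466.0, -316.0], [617.0, -354.0], [672.0, -137.0], [521.0, -99.0]] mean [ 0.5799 -0.2247  0.0394]
scene seal [ 474.3 -200.3] [145.1  40.2] 76.3 [ 0.4734 -0.2011  0.0238]
```

The three tray estimates agree on about (0.507, -0.211) with yaw -14.5°. The guard is at about (0.497, 0.180) with yaw -19.8°. Now I grasp and lift it.

```bash
cat >> h.py <<'E'
from scipy.spatial.transform import Rotation as Rot
TY=np.radians(-14.5); TO=np.array([.507,-.2113,0]); GRIP=.038   # TCP height above guard underside
def quat(yaw,s):
    y=s*np.array([np.cos(yaw),np.sin(yaw),0]); z=np.array([0,0,-1.]); return Rot.from_matrix(np.c_[np.cross(y,z),y,z]).as_quat()
def tray(x,y,z): return TO+[np.cos(TY)*x-np.sin(TY)*y,np.sin(TY)*x+np.cos(TY)*y,z]
E
python3 - <<'E'
from h import *
from workcell import r,command_gripper,optics
gy=np.radians(-19.8); g=np.array([.497,.180,0])
best=None
for s in(1,-1):
    a=r.solve_ik(g+[0,0,.15],quat(gy,s)); b=r.solve_ik(tray(-100,0,100)*0+tray(-.1,0,.1),quat(TY,s))
    print(s,None if a is None else np.round(a,2),None if b is None else np.round(b,2))
    if a is not None and b is not None:
        m=max(abs(a[5]),abs(b[5]))
        if best is None or m<best[0]: best=(m,s)
s=best[1]; print("s",s)
r.reach(g+[0,0,.17],quat(gy,s))
print(r.move_straight(g+[0,0,GRIP],speed=.1,max_force=8))
command_gripper(0.0,100)
st=r.read_state(); print(st["grip_width"],st["eef_pos"],st["contact_force"],st["time_s"])
r.move_straight(g+[0,0,GRIP+.12],speed=.1); r.hold(.3)
st=r.read_state(); print(st["grip_width"],st["eef_pos"],st["contact_force"],st["time_s"])
for n in("top","scene"):
    p,d=optics.get_image(n); np.savez(f"{n}1.npz",p=p,d=d,**optics.camera_model(n))
    cv2.imwrite(f"pics/{n}1.png",cv2.resize(p[120:330,150:430,::-1],(800,600)))
E
```

```text
1 [ 0.2   0.46  1.66 -0.    1.02  0.55] [-0.6   0.41  1.93 -0.    0.8  -0.34]
-1 [ 0.2   0.46  1.66 -0.    1.02 -2.59] [-0.6   0.41  1.93 -0.    0.8   2.8 ]
s 1
False
0.006903640045383517 [0.49716297 0.17999808 0.03818356] [-0.28435722 -0.31229341  2.77747088] 4.0583
0.006982442730119911 [0.49690695 0.17998222 0.15771464] [ 0.44461028  0.31487866 -2.7635665 ] 5.7083
```

View pics/scene1.png

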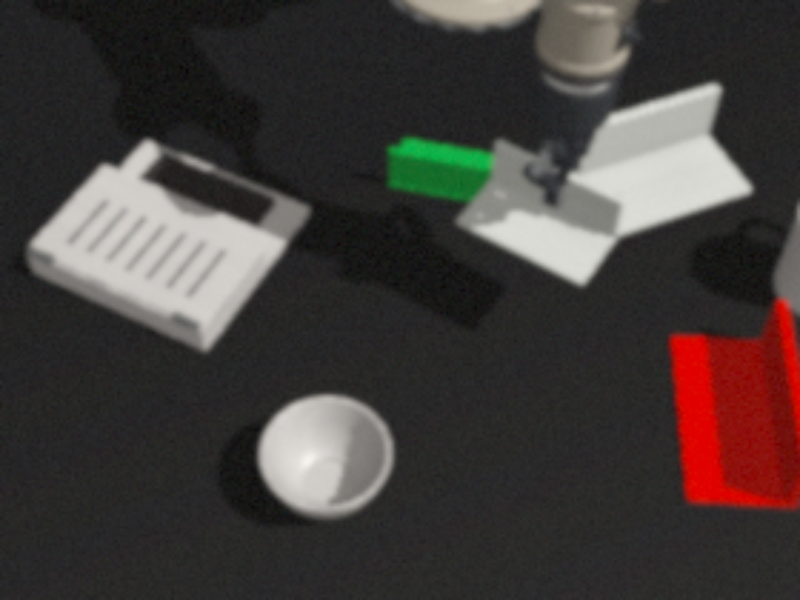

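The guard is held and level, with its foot edge running from crop (457,223) to (583,285). I carry it to a standoff in front of the tray, lower it to insertion height and check.

```bash
python3 - <<'E'
from h import *
from workcell import r,optics
q=quat(TY,1)
r.reach(tray(-.105,0,GRIP+.10),q)
print(r.move_straight(tray(-.105,0,GRIP+.028),speed=.08,max_force=8)); r.hold(.3)
st=r.read_state(); print(st["eef_pos"],tray(-.105,0,GRIP+.028),st["contact_force"],st["time_s"])
ims=[]
for n,b in(("top",(290,150,410,255)),("scene",(150,130,290,250))):
    p,d=optics.get_image(n); np.savez(f"{n}2.npz",p=p,d=d,**optics.camera_model(n))
    c=p[b[1]:b[3],b[0]:b[2],::-1]; ims.append(cv2.resize(c,(400,int(400*c.shape[0]/c.shape[1])),interpolation=cv2.INTER_CUBIC))
h=min(i.shape[0] for i in ims); cv2.imwrite("pics/stand.png",np.hstack([i[:h] for i in ims]))
E
```

```text
False
[ 0.40546684 -0.18510083  0.06628381] [ 0.4053445 -0.1850101  0.066    ] [ 0.89656146  0.01008966 -1.53808086] 8.5667
```

View pics/stand.png

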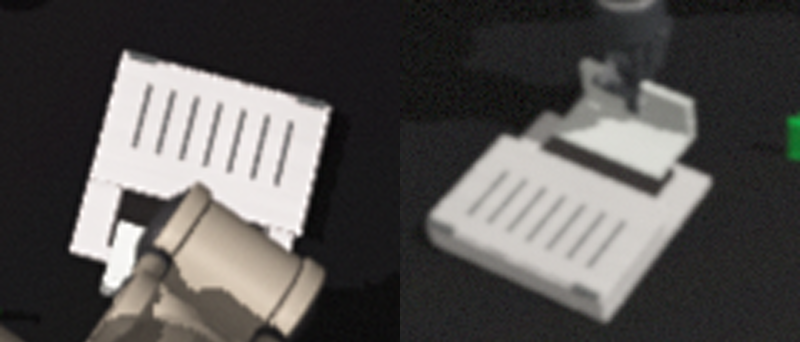

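In the scene panel the bright foot sits in front of the dark seal, and the seal in front of the cover. I zoom in and measure the foot edge against the cover's front edge.

```bash
python3 - <<'E'
from h import *
p,w,c=cloud("scene2.npz")
b=(180,155,265,205); im=cv2.resize(p[b[1]:b[3],b[0]:b[2],::-1],None,fx=9,fy=9,interpolation=cv2.INTER_CUBIC)
K,R,t=c
def proj(X): q=K@(R@X+t); return ((q[:2]/q[2]+.5-b[:2])*9).astype(int)
def line(A,B,col): cv2.line(im,proj(A).tolist(),proj(B).tolist(),col,1)
# expected: foot edge (red), cover front top edge (blue)
line(tray(-.035,.07,.032),tray(-.035,-.07,.032),(0,0,255))
line(tray(0,.11,.04),tray(0,-.11,.04),(255,0,0))
cv2.imwrite("pics/zoom.png",im)
E
```

```text
(no output)
```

View pics/zoom.png

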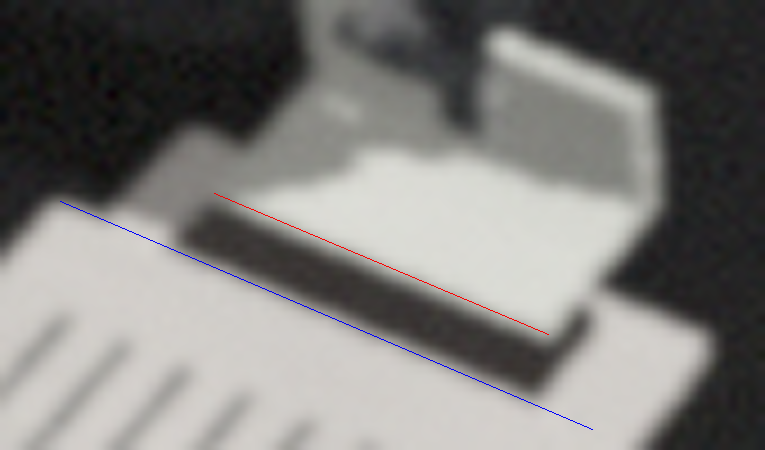

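```bash
python3 - <<'E'
from h import *
from scipy.ndimage import map_coordinates
def prof(n,ys,z,x0,x1):
    p,_,(K,R,t)=cloud(n); g=p.astype(float).mean(2); xs=np.arange(x0,x1,.0005)
    out=[]
    for y in ys:
        X=np.array([tray(x,y,z) for x in xs])@R.T+t; q=X@K.T; q=q[:,:2]/q[:,2:]
        v=map_coordinates(g,[q[:,1],q[:,0]],order=1); d=np.gradient(cv2.GaussianBlur(v[None],(0,0),4)[0])
        out.append((round(y*1000),round(xs[np.argmin(d)]*1000,1),round(xs[np.argmax(d)]*1000,1)))
    return out
ys=np.arange(-.06,.061,.02)
print("y, x of bright->dark, x of dark->bright")
print("scene foot z32",prof("scene2.npz",ys,.032,-.05,-.015)); print("scene cover z40",prof("scene2.npz",ys,.04,-.02,.015))
print("top cover z40 before",prof("top0.npz",ys,.04,-.02,.015))
print("scene cover before",prof("scene0.npz",ys,.04,-.02,.015))
print("top foot z32",prof("top2.npz",[.045,.05,.055,.06,.065],.032,-.05,-.015))
print("top cover",prof("top2.npz",[.045,.05,.055,.06,.065],.04,-.02,.015))
# lateral ends of foot edge in scene, sampled along y 4mm behind the edge, z .032
for n,z,x,nm in(("scene2.npz",.032,-.040,"foot"),("scene2.npz",.024,-.012,"seal"),("top2.npz",.024,-.012,"seal"),("top2.npz",.032,-.042,"foot"),("top0.npz",.024,-.012,"seal")):
    p,_,(K,R,t)=cloud(n); g=p.astype(float).mean(2); yy=np.arange(-.1,.1,.0005)
    X=np.array([tray(x,y,z) for y in yy])@R.T+t; q=X@K.T; q=q[:,:2]/q[:,2:]
    d=np.gradient(cv2.GaussianBlur(map_coordinates(g,[q[:,1],q[:,0]],order=1)[None],(0,0),4)[0])
    print(n,nm,"max rise y",yy[np.argmax(d)].round(4),"max fall y",yy[np.argmin(d)].round(4))
E
```

```text
y, x of bright->dark, x of dark->bright
scene foot z32 [(-60, np.float64(-31.5), np.float64(-44.0)), (-40, np.float64(-31.5), np.float64(-47.5)), (-20, np.float64(-31.0), np.float64(-50.0)), (0, np.float64(-31.5), np.float64(-17.5)), (20, np.float64(-32.0), np.float64(-18.0)), (40, np.float64(-31.5), np.float64(-18.0)), (60, np.float64(-31.5), np.float64(-17.5))]
scene cover z40 [(-60, np.float64(-14.5), np.float64(-1.5)), (-40, np.float64(-17.5), np.float64(-2.0)), (-20, np.float64(-18.5), np.float64(-2.0)), (0, np.float64(-16.5), np.float64(-2.5)), (20, np.float64(-17.5), np.float64(-1.5)), (40, np.float64(-17.0), np.float64(-2.0)), (60, np.float64(-17.5), np.float64(-2.5))]
top cover z40 before [(-60, np.float64(9.0), np.float64(-1.0)), (-40, np.float64(9.5), np.float64(-1.0)), (-20, np.float64(8.0), np.float64(-1.5)), (0, np.float64(9.5), np.float64(-1.0)), (20, np.float64(7.5), np.float64(-2.0)), (40, np.float64(-12.0), np.float64(-1.0)), (60, np.float64(7.0), np.float64(-2.0))]
scene cover before [(-60, np.float64(-18.5), np.float64(-1.0)), (-40, np.float64(-16.0), np.float64(-
[... 221 characters left out ...]
op foot z32 [(45, np.float64(-34.0), np.float64(-43.0)), (50, np.float64(-35.0), np.float64(-44.0)), (55, np.float64(-34.0), np.float64(-22.5)), (60, np.float64(-34.0), np.float64(-42.5)), (65, np.float64(-34.0), np.float64(-47.5))]
top cover [(45, np.float64(8.5), np.float64(-1.5)), (50, np.float64(8.5), np.float64(-1.5)), (55, np.float64(8.5), np.float64(-1.5)), (60, np.float64(7.0), np.float64(-2.0)), (65, np.float64(10.0), np.float64(-1.0))]
scene2.npz foot max rise y 0.0825 max fall y 0.0725
scene2.npz seal max rise y 0.08 max fall y -0.075
top2.npz seal max rise y 0.075 max fall y 0.0175
top2.npz foot max rise y 0.0445 max fall y 0.0705
top0.npz seal max rise y 0.075 max fall y -0.0805
```

Both views put the cover edge at x = -1.5 mm in my frame. The foot edge is at about -34 mm and square; the scene view reads its lower face edge at z = 28 mm. So I advance 52.5 mm and then press.

```bash
python3 - <<'E'
from h import *
from workcell import r,optics
def rd(s): st=r.read_state(); print(s,st["eef_pos"].round(4) if hasattr(st["eef_pos"],"round") else st["eef_pos"],np.round(st["contact_force"],2),round(st["grip_width"],4),round(st["time_s"],2))
rd("start")
print(r.move_straight(tray(-.0525,-.001,GRIP+.028),speed=.04,max_force=5)); r.hold(.4); rd("in")
print(r.move_straight(tray(-.0525,-.001,GRIP+.0215),speed=.02)); r.hold(.3); rd("press1")
print(r.move_straight(tray(-.0525,-.001,GRIP+.0187),speed=.02)); r.hold(.5); rd("press2")
for n,b in(("scene",(165,150,265,225)),("top",(290,150,410,255))):
    p,d=optics.get_image(n); np.savez(f"{n}3.npz",p=p,d=d,**optics.camera_model(n))
    if n=="scene": cv2.imwrite("pics/press.png",cv2.resize(p[b[1]:b[3],b[0]:b[2],::-1],None,fx=8,fy=8,interpolation=cv2.INTER_CUBIC))
E
```

```text
start [ 0.4054 -0.1851  0.0661] [-0.18 -0.34 -2.28] 0.0067 8.67
False
in [ 0.4559 -0.1991  0.066 ] [-0.06  0.05 -1.46] 0.0072 10.53
False
press1 [ 0.4562 -0.1993  0.0597] [ 0.99 -0.38  3.62] 0.0067 11.31
False
press2 [ 0.4561 -0.1993  0.0572] [-1.2   0.78  8.83] 0.0068 12.1
```

View pics/press.png

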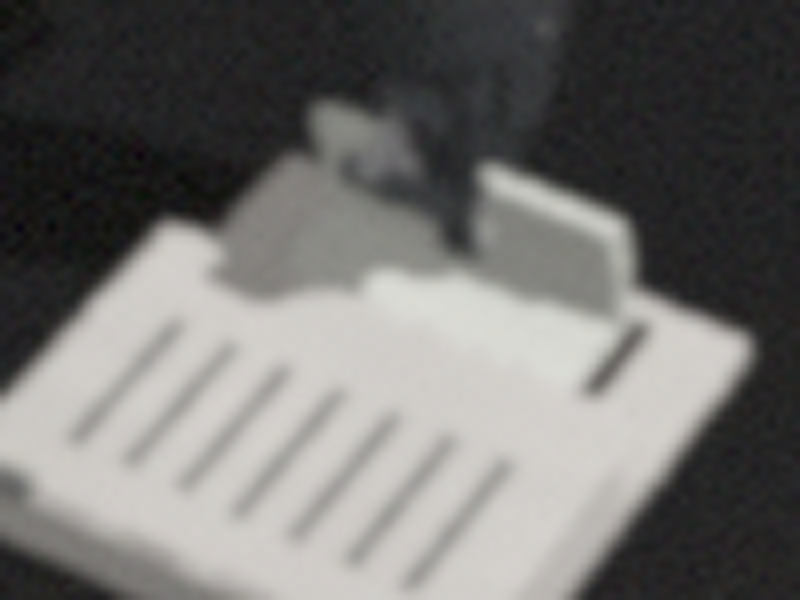

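```bash
python3 - <<'E'
from h import *
for f in("scene0","scene2","scene3","top0","top3"):
    p,w,_=cloud(f+".npz"); L=(w-TO); c,s=np.cos(TY),np.sin(TY)
    x=L[...,0]*c+L[...,1]*s; y=-L[...,0]*s+L[...,1]*c; z=w[...,2]; br=p.max(2)>80
    m=(x>.01)&(x<.125)&(abs(y)<.1)&(z>.03)&(z<.055)&br
    A=np.c_[x[m],y[m],np.ones(m.sum())]; k=np.linalg.lstsq(A,z[m],rcond=None)[0]
    print(f,"cover slope x,y, z@front",k.round(4),m.sum(),end=" | ")
    if f in("scene3","scene2","top3"):
        lo=(-.04,-.006) if f!="scene2" else (-.095,-.04)
        m=(x>lo[0])&(x<lo[1])&(y>.02)&(y<.064)&(z>.008)&(z<.045)&br
        A=np.c_[x[m]-np.mean(lo),y[m]-.04,np.ones(m.sum())]; k=np.linalg.lstsq(A,z[m],rcond=None)[0]; print("foot",k.round(4),m.sum(),"rms",np.std(z[m]-A@k).round(4),end="")
    print()
E
```

```text
scene0 cover slope x,y, z@front [-0.0008  0.      0.0398] 1925 | 
scene2 cover slope x,y, z@front [ 0.0012 -0.0008  0.0396] 1916 | foot [ 0.0101 -0.0339  0.0317] 177 rms 0.0029
scene3 cover slope x,y, z@front [-0.0015  0.0009  0.0398] 1927 | foot [0.0023 0.0018 0.0229] 86 rms 0.0023
top0 cover slope x,y, z@front [-0.0016 -0.0002  0.0403] 1905 | 
top3 cover slope x,y, z@front [-0.0019 -0.0014  0.0405] 1183 | foot [0.047  0.2129 0.0193] 44 rms 0.0028
```

```bash
python3 - <<'E'
from workcell import r
r.hold(.3); st=r.read_state(); print(st["eef_pos"],st["contact_force"],st["grip_width"],st["time_s"]); r.finish_job()
E
```

```text
[ 0.45613782 -0.19924728  0.05722301] [-0.42100565  0.72297317  8.75047634] 0.007023617064412993 12.5
the job is handed in; nothing more can be done
```

The guard is in place and the job was handed in at 12.5 s, with the gripper still holding it pressed. I picked up the small plain L by its upstand at 100 N grip, slid the foot 52.5 mm forward under the cover and pressed it down.

**Last checks**
- **Tuck:** the foot edge is about 20 mm under the cover. This comes from the standoff measurement plus the commanded slide, because the cover now hides the edge. It looked square, and centred to about 1–2 mm.
- **Cover:** its slope changed by less than 0.003 rad, so it is still lying shut.
- **Seal:** the foot's top surface is at z ≈ 22.9 mm, which means about 5.1 mm of squeeze. The wrist force of +8.8 N, plus 2–3 N for the guard's weight, gives about 11 N on the seal, which agrees.
- **Flatness:** the scene camera shows the foot flat to about 0.002 rad.
- **Bystanders:** I did not measure the pitcher, bowl and glass again. The arm's path did not go near them.

**Disagreement:** the top camera's fit of the foot read tilted (0.05 and 0.21 rad) and about 4 mm lower. It used only 44 pixels, mostly hidden by the arm, so I set it aside.

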